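Lay two tongs on the utensil rest

TASK

First take the spice jar off the utensil rest and stand it upright on the table, clear of the rest. Then lay the two tongs that lie to the left and right of the rest flat on it, one in each pair of opposite notches and roughly centred lengthwise, both with their open jaws over the blue rail and their joined ends over the white rail. Set the tongs down rather than dropping them, and leave the dip cups and the chilli jar where they are.

Things in the scene. Friction and masses are not known exactly. Their poses are not given: they have to be found in the camera images.
- rest: utensil rest, fixed: steel plate 160 (x) x 206 (y) x 4 mm with two cross rails along y, 14 mm thick, 200 mm long, lips 32 mm above the table: white rail at x = -62 mm, blue rail at x = +62 mm (110 mm clear between them). Each rail has two notches 50 mm wide, at y = +50 and -50 mm, floor 22 mm above the table. Origin: centre of the plate's underside, on the table; z up
- rest_place_a (a point): centre of the first place for tongs: midway between the rails in line with their notches at y = +50 mm, level with the notch floors (22 mm above the table); x points from the white to the blue rail, along which the tongs shall lie. Tongs seated here have their centre 9 mm above this point
- rest_place_b (a point): the same for the second place, at y = -50 mm of the rest
- spice_jar_center (a point): small closed spice jar with a white lid, a clear body and green leaves on the front, standing upright on the plate of the rest between the two rails, 47 mm in diameter, 98 mm tall. This point: on its axis, half-way up (49 mm above its foot); z is its axis
- tongs_1_center (a point): steel sheet kitchen tongs lying flat, rigid (the arms do not move), 203 mm long, 36 mm wide over the open jaws, 30 mm wide half-way along where they are well gripped across both arms, 18 mm high, about 70 g. Starts on the table to the left of the rest. This point: the middle, half-way up (9 mm above the underside); x points along the tongs from the joined end to the open jaws, z up
- tongs_1_jaws (a point): point between the open jaws of the tongs on the left, 90 mm along the x axis from the middle
- tongs_2_center (a point): steel sheet kitchen tongs lying flat, rigid (the arms do not move), 203 mm long, 36 mm wide over the open jaws, 30 mm wide half-way along where they are well gripped across both arms, 18 mm high, about 70 g. Starts on the table to the right of the rest. This point: the middle, half-way up (9 mm above the underside); x points along the tongs from the joined end to the open jaws, z up
- tongs_2_jaws (a point): point between the open jaws of the tongs on the right, 90 mm along the x axis from the middle
- dip_cup_0: small white dip cup, 67 mm across, 33 mm high, bystander just beyond the rest. Origin: centre of its foot
- dip_cup_1: small white dip cup, 67 mm across, 33 mm high, bystander just beyond the rest. Origin: centre of its foot
- chilli_jar: glass jar of chilli sauce with a metal lid, 70 mm across, 112 mm tall, bystander beyond the rest. Origin: centre of its foot
There are look-alikes about, which are no part of the job. What is shaped like the part that bears spice_jar_center but black or red is not meant.

How it is judged:
By the outcome, as a careful person would: the job done as asked, in the order asked, and still so for the second after the job is handed in, with the robot touching nothing.
It also fails if it takes over 72 s, if anything falls off the work surface, if the arm or the gripper's body presses on something with over 40 N, if the wrist force passes 120 N, or if a joint passes its speed limit or range.

ROBOT

A 7-joint arm with a two-finger parallel gripper is mounted at the origin on a cart in front of the work surface, level with it; the furniture and walls round the work are solid. World frame = base frame: x ahead of the robot, y to its left, z up, the work surface at z = 0. Lengths are in mm, angles in rad, forces in N, time in s.
With the tool pointing down it reaches from about 350 to 900 mm from the base axis. Payload 8.1 kg.
Tool frame: the origin (TCP) lies on the centre line of the jaws, within the pads' length; the fingertips stand 14 mm ahead of it and the grasp point (between the pads) lies 5 mm behind it; z points along the fingers, y is the line along which they close (so a half turn about z gives the same grasp; the last joint's range is limited). The gripper opens to 85 mm and grips with 20 to 120 N. Pads are 22 mm wide; open, the fingers measure 114 mm over their backs; the gripper's body (76 mm by 85 mm) begins 54 mm behind the grasp point. The pads swing forward as they close: fully open they stand 13 mm farther back than shut.
Start: joints at [1.149, 0.434, 0.025, 1.573, -0.012, 1.134, -0.075], TCP at [195.869, -593.529, 245.323] pointing down, gripper open.
Joint ranges: [-2.62, 2.62], [-0.44, 2.09], [-1.27, 1.32], [0.08, 2.57], [-1.32, 4.46], [0.12, 2], [-2.74, 2.74]. Speed limits (rad/s): [2.22, 2.22, 3.01, 3.01, 3.14, 3.14, 3.14].

INTERFACE

Orientations are given as a rotation vector (axis times angle).
In Python, from bench import observe, read_camera, camera_info, job_done gives the robot as it stands.
- The arm moves only by the tool send_rows, never from a script. Its argument "series" is a list of rows, each a list of 3 entries, a list of its own where there are three numbers: the opening in per cent of the stroke, from 0 (shut) to 100 (fully open), then the shift along the tool's x, y, z in units of 0.4 m (1.0 is 0.4 m), then the turn about the tool's z in units of 2 pi rad (1.0 is 2 pi rad). In form: [[claw, [x, y, z], spin], ...]. A call has 1 to 8 rows; each row is the pose to reach, as a shift and turn from the pose commanded when the call began, along the tool's axes at that moment, turning the shorter way round; what a row does not reach only later rows make up. A row lasts 1/10 s, in which the tool goes at most 50 mm and 8.59 degrees, less where a joint would pass 70% of its speed; a pose out of reach is approached as far as the arm can. A call with a number of a shift or a turn outside -1 to 1 is refused whole. A call with a gripper value outside its range is refused whole. The fingers move at their own pace and stop on an object; the grip force is fixed at half the most. Time passes only in rows, so rows that repeat a pose let the fingers close. It gives the time, the measured TCP pose, the force, the opening and the grip force at its end, in the units of the state.
- observe(): the state, without advancing time (a new reading comes with each control period).
- read_camera(name): name is "scene" or "top" or "wrist"; returns the picture (384x512x3 uint8, red, green, blue); there is no depth.
- camera_info(name): a dict with "K" (3x3 intrinsics, pixels), "T" (4x4, takes a point from camera to world coordinates). Camera axes: x right, y up, looking along -z (the intrinsics and any distortion apply to the point x, -y, -z); pixel columns grow to the right and rows downward; lengths in mm; the calibration is good to about 2 mm. A picture is of the moment at which its call begins: read the wrist's pose just before it. camera_info takes no time and is no camera call; for the wrist camera it gives the pose at the moment of the call.
- job_done(): hands the job in; it is judged then, once.
The state is a dict: "clock": time; "joints": joint angles; "qd": joint speeds; "joint_efforts": joint torques, N m; "position": TCP position; "eef_rot": TCP orientation; "force": force on the tool from outside, world axes, zero at the start; "torque": the same for the moment, N m; "opening": finger opening in mm; "grip_force": force on a finger pad.
Only numpy, scipy, OpenCV 4.12 (cv2) and the standard library are available. Lean on these libraries where they do the work, as an engineer would, in place of code of your own. Each camera call takes 0.05 s, during which the arm holds its last target. There are 200 camera calls.

## Working session

There is one attempt and no reset: what is moved stays moved. The work goes in short steps, Python scripts to look and compute and a tool call to move; the robot and the scene stay as the last step left them, time stands still between calls to the robot, and variables do not carry over. Pictures are saved under pics/ and viewed, at most 10 in all, crops included, and the job is handed in when it is done.

Besides the shell and the picture viewer there is one more tool, called after "Call:" as name(argument=value, ...), one argument or row to a line, values as JSON. send_rows: Moves the arm, as the interface text tells. Shifts and turns lie within -1 to 1; 1 stands for 0.4 m of shift or 2 pi rad of turn. Its arguments: {"type":"object","properties":{"series":{"type":"array"}},"required":["series"]}

```bash
mkdir -p pics; ls; python3 - <<'E'
from bench import *
import cv2,numpy as np
s=observe();print({k:np.round(v,3) for k,v in s.items()})
for n in("scene","top","wrist"):
    im=read_camera(n);cv2.imwrite(f"pics/{n}0.png",im[:,:,::-1]);c=camera_info(n);print(n,{k:(np.round(v,3).tolist() if not isinstance(v,str) else v) for k,v in c.items()})
a=cv2.imread("pics/scene0.png");b=cv2.imread("pics/top0.png")
cv2.imwrite("pics/t0big.png",cv2.resize(b,(800,600),interpolation=2))
E
```

```text
pics
{'clock': np.float64(0.0), 'joints': array([ 1.149,  0.435,  0.025,  1.574, -0.012,  1.134, -0.075]), 'qd': array([ 0.   ,  0.001, -0.001, -0.   ,  0.   , -0.001,  0.001]), 'joint_efforts': array([-0.0000e+00, -6.7047e+01,  1.0250e+00, -3.1621e+01,  1.5000e-02,
        1.2000e-02,  0.0000e+00]), 'position': array([ 195.661, -593.061,  244.507]), 'eef_rot': array([-3.10e+00, -4.98e-01,  1.00e-03]), 'force': array([ 0.127, -0.143, -0.314]), 'torque': array([-0.039, -0.003, -0.039]), 'grip_force': np.float64(0.0), 'opening': np.float64(85.435)}
scene {'K': [[426.08, 0.0, 256.867], [0.0, 426.08, 187.839], [0.0, 0.0, 1.0]], 'T': [[0.835, 0.258, -0.486, -66.193], [-0.55, 0.366, -0.751, -935.391], [-0.016, 0.894, 0.448, 625.896], [0.0, 0.0, 0.0, 1.0]]}
top {'K': [[387.343, 0.0, 250.936], [0.0, 387.343, 185.951], [0.0, 0.0, 1.0]], 'T': [[-0.015, 0.998, -0.061, 472.967], [-1.0, -0.015, 0.016, 18.359], [0.015, 0.061, 0.998, 1222.625], [0.0, 0.0, 0.0, 1.0]]}
wrist {'K': [[320.245, 0.0, 254.139], [0.0, 320.245, 189.799], [0.0, 0.0, 1.0]], 'T': [[0.313, 0.899, 0.307, 273.471], [-0.95, 0.297, 0.099, -567.307], [-0.002, -0.323, 0.947, 372.355], [0.0, 0.0, 0.0, 1.0]]}
```

View pics/t0big.png

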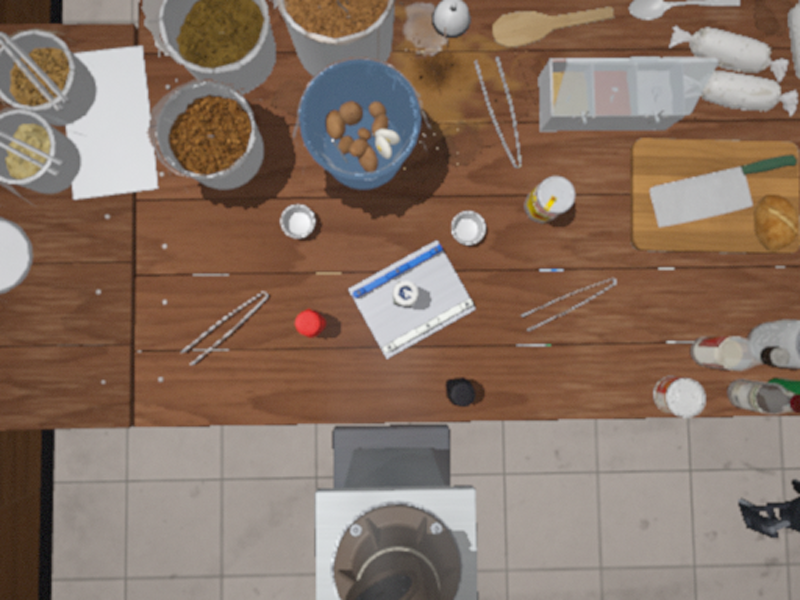

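View pics/scene0.png

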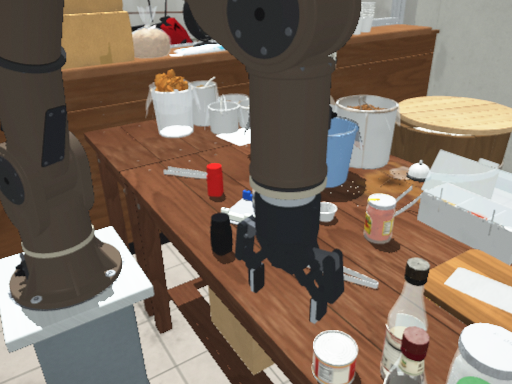

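The top view (800x600) shows the rest at about (412,298), blue rail at upper left. The candidates for the spice jar are the white lid at (405,293) on the rest, a red one at (310,322) and a black one at (460,390). White on the rest fits the description. The left tongs run from (267,293) to (187,358), and the right tongs from (615,282) to (525,322). A third pair at (500,110) lies behind the rest and isn't meant. I'll confirm this in one crop and measure.

```bash
cat > h.py <<'E'
from bench import *
import cv2,numpy as np
from scipy.spatial.transform import Rotation as R
def ray(n,px,z,ci=None):
    c=ci or camera_info(n);K=np.array(c["K"]);T=np.array(c["T"])
    p=np.atleast_2d(px).astype(float)
    d=np.c_[(p[:,0]-K[0,2])/K[0,0],-(p[:,1]-K[1,2])/K[1,1],-np.ones(len(p))]@T[:3,:3].T
    o=T[:3,3];return o+d*((z-o[2])/d[:,2])[:,None]
def goal(p,yaw=None):
    """shift (units) & spin to bring TCP to p, tool-y line at world angle yaw"""
    s=observe();M=R.from_rotvec(s["eef_rot"]).as_matrix()
    sh=M.T@(np.array(p)-s["position"])/400
    y=np.arctan2(M[1,1],M[0,1]);out=[np.round(sh,4)]
    if yaw is not None:
        d=-(yaw-y); d=(d+np.pi/2)%np.pi-np.pi/2   # tool down: spin sign flips
        out.append(round(d/2/np.pi,4))
    return out
E
python3 - <<'E'
from h import *
im=cv2.imread("pics/top0.png")
cv2.imwrite("pics/crop1.png",cv2.resize(im[140:260,105:405],(800,320),interpolation=cv2.INTER_CUBIC))
hsv=cv2.cvtColor(im,cv2.COLOR_BGR2HSV)
blue=cv2.inRange(hsv,(105,140,80),(125,255,255))[140:200,215:290]
n,l,st,ce=cv2.connectedComponentsWithStats(blue)
for i in range(1,n):
    if st[i,4]>15: 
        pts=np.argwhere(l==i)[:,::-1].astype(np.float32)+[215,140]
        print("blue",st[i],cv2.minAreaRect(pts.astype(np.float32)), )
        box=cv2.boxPoints(cv2.minAreaRect(pts.astype(np.float32)));print(np.round(ray("top",box,32)))
E
```

```text
blue [ 15  17  53  31 196] ((256.1886901855469, 172.33963012695312), (3.6908857822418213, 58.27714920043945), 60.945396423339844)
[[ 550.   65.   32.]
 [ 635.  -94.   32.]
 [ 625. -100.   32.]
 [ 540.   59.   32.]]
```

View pics/crop1.png

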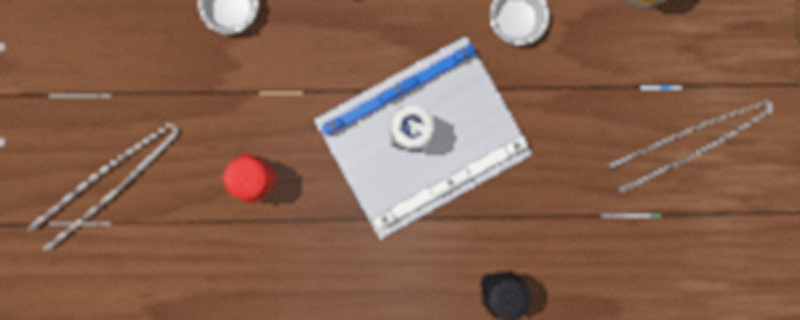

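```bash
python3 - <<'E'
from h import *
c=lambda *a:np.array(a)/2.6667+[105,140]
r=ray("top",c((315,122),(467,38),(532,153),(380,240)),4);print(r.round(),r.mean(0).round(1))
e=(r[0]+r[1]-r[2]-r[3]);print("rest x yaw",np.degrees(np.arctan2(e[1],e[0])))
print("jar",ray("top",c((412,127)),102).round(1))
for a in [((174,127),(32,225),(47,248)),((769,104),(611,165),(621,190))]:
    q=ray("top",c(*a),12);j=(q[1]+q[2])/2;d=j-q[0];print("tongs",q.round(),((j+q[0])/2).round(1),np.hypot(*d[:2]),np.degrees(np.arctan2(d[1],d[0])))
print(ray("top",c((250,178)),102).round(),ray("top",c((510,297)),102).round(),ray("top",c((228,8),(520,15)),33).round())
M=R.from_rotvec(observe()["eef_rot"]).as_matrix();print(M.round(3))
T=np.array(camera_info("wrist")["T"]);print((M.T@(T[:3,3]-observe()["position"])).round(1),(M.T@T[:3,:3]).round(2))
E
```

```text
[[ 549.   87.    4.]
 [ 646.  -95.    4.]
 [ 508. -169.    4.]
 [ 409.   12.    4.]] [528.2 -41.3   4. ]
rest x yaw 28.18770674845512
jar [[535.9 -24.  102. ]]
tongs [[545. 251.  12.]
 [433. 416.  12.]
 [407. 399.  12.]] [482.5 329.3  12. ] 199.91827795739513 128.70952218254925
tongs [[ 562. -450.   12.]
 [ 493. -261.   12.]
 [ 463. -272.   12.]] [ 520. -358.   12.] 202.19733857495766 114.5270337242392
[[483. 152. 102.]] [[ 351. -127.  102.]] [[ 681.  184.   33.]
 [ 668. -155.   33.]]
[[ 0.95   0.313 -0.   ]
 [ 0.313 -0.95   0.001]
 [-0.    -0.001 -1.   ]]
[  81.9   -0.4 -127.7] [[-0.    0.95  0.32]
 [ 1.    0.    0.  ]
 [ 0.    0.32 -0.95]]
```

```bash
python3 - <<'E'
from h import *
print(goal([536,-24,245],np.radians(118.2)))
E
```

```text
[array([ 1.2537e+00, -1.0847e+00,  5.0000e-04]), np.float64(-0.0276)]
```

Call:
send_rows(
  series=[
    [100,[0.1,-0.08,0],0],
    [100,[0.2,-0.16,0],0],
    [100,[0.3,-0.25,0],0],
    [100,[0.4,-0.34,0],0],
    [100,[0.5,-0.43,0],0],
    [100,[0.6,-0.52,0],0],
    [100,[0.7,-0.6,0],0],
    [100,[0.75,-0.65,0],0],
  ],
)

```text
clock: 0.95
position: [400.1, -250.5, 245.4]
eef_rot: [3.101, 0.499, 0.001]
force: [1.5, -1.2, 0.4]
opening: 85.5
grip_force: 0.0
```

```bash
python3 - <<'E'
from h import *
print(goal([536,-24,245],np.radians(118.2)),observe()["position"])
E
```

```text
[array([ 0.5002, -0.4312,  0.001 ]), np.float64(-0.0275)] [ 400.12852062 -250.53008739  245.39423512]
```

Call:
send_rows(
  series=[
    [100,[0.1,-0.086,0],0],
    [100,[0.2,-0.172,0],-0.01],
    [100,[0.3,-0.26,0],-0.02],
    [100,[0.4,-0.344,0],-0.0275],
    [100,[0.5,-0.431,0],-0.0275],
    [100,[0.5,-0.431,0],-0.0275],
    [100,[0.5,-0.431,0],-0.0275],
  ],
)

```text
clock: 1.65
position: [535.8, -23.4, 244.9]
eef_rot: [-3.044, -0.771, 0.0]
force: [0.0, -0.4, -0.5]
opening: 85.2
grip_force: 0.0
```

```bash
python3 - <<'E'
from h import *
print(observe()["position"]);ci=camera_info("wrist");im=read_camera("wrist")
cv2.imwrite("pics/w1.png",im[:,:,::-1])
np.savez("w1.npz",K=ci["K"],T=ci["T"])
E
```

```text
[535.84897672 -23.36146497 244.93484522]
```

View pics/w1.png

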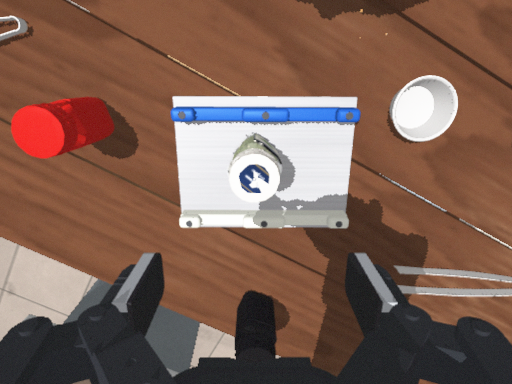

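The wrist view shows the white-lidded jar with its lid centre at (255,177). The blue rail screws are at (181,115) and (351,115), the white rail screws at (189,224) and (338,223), and the rails sit level in the image.

```bash
python3 - <<'E'
from h import *
f=np.load("w1.npz");ci=dict(K=f["K"],T=f["T"])
b=ray("w",[(181,115),(351,115)],32,ci);w=ray("w",[(189,224),(338,223)],32,ci)
B=b.mean(0);W=w.mean(0);print(b.round(),w.round(),((B+W)/2).round(1),np.linalg.norm(B-W))
for v in (b[0]-b[1],w[0]-w[1]): print(np.degrees(np.arctan2(v[1],v[0]))-90)
print(np.degrees(np.arctan2(*(B-W)[1::-1])))
j=ray("w",(255,177),102,ci)[0];print("jar",j)
print(goal([j[0],j[1],72],np.radians(118.2)))
E
```

```text
[[542.  67.  32.]
 [626. -88.  32.]] [[ 432.    8.   32.]
 [ 516. -144.   32.]] [528.9 -39.1  32. ] 123.71468382351627
28.40145427358965
28.854518443490804
27.705743096023717
jar [537.35374215 -22.3583119  102.        ]
[array([ 0.0096, -0.0047,  0.4321]), np.float64(0.0002)]
```

Call:
send_rows(
  series=[
    [100,[0.009,-0.005,0.1],0],
    [100,[0.009,-0.005,0.2],0],
    [100,[0.009,-0.005,0.28],0],
    [100,[0.009,-0.005,0.35],0],
    [100,[0.009,-0.005,0.4],0],
    [100,[0.009,-0.005,0.432],0],
    [100,[0.009,-0.005,0.432],0],
    [40,[0.009,-0.005,0.432],0],
  ],
)

```text
clock: 2.5
position: [537.6, -23.7, 73.1]
eef_rot: [3.047, 0.762, 0.001]
force: [0.1, 0.0, 0.1]
opening: 73.0
grip_force: 0.0
```

Call:
send_rows(
  series=[
    [20,[0,0,0],0],
    [20,[0,0,0],0],
    [20,[0,0,0],0],
    [20,[0,0,0],0],
    [20,[0,0,0],0],
    [20,[0,0,0],0],
  ],
)

```text
clock: 3.1
position: [538.7, -22.7, 74.4]
eef_rot: [3.046, 0.764, 0.005]
force: [-1.9, 0.4, 9.3]
opening: 50.5
grip_force: 60.4
```

Call:
send_rows(
  series=[
    [20,[0,0,-0.04],0],
    [20,[0,0,-0.1],0],
    [20,[0,0,-0.16],0],
    [20,[0,0,-0.22],0],
    [20,[0,0,-0.26],0],
    [20,[0,0,-0.26],0],
    [20,[0,0,-0.26],0],
  ],
)

```text
clock: 3.8
position: [537.4, -22.9, 176.6]
eef_rot: [3.047, 0.764, 0.001]
force: [0.5, 0.7, -2.2]
opening: 50.5
grip_force: 62.4
```

```bash
python3 - <<'E'
from h import *
print(goal([390,-240,130]),observe()["position"],observe()["opening"],observe()["grip_force"])
E
```

```text
[array([-0.5812,  0.3046,  0.1164])] [537.41426256 -22.86342401 176.64842353] 50.48972911487786 62.407520804554224
```

Call:
send_rows(
  series=[
    [20,[-0.08,0.04,0],0],
    [20,[-0.16,0.08,0],0],
    [20,[-0.25,0.13,0],0],
    [20,[-0.34,0.18,0],0],
    [20,[-0.43,0.23,0],0],
    [20,[-0.52,0.275,0],0],
    [20,[-0.58,0.305,0.05],0],
    [20,[-0.58,0.305,0.1],0],
  ],
)

```text
clock: 4.6
position: [387.3, -243.4, 135.3]
eef_rot: [3.049, 0.755, -0.003]
force: [0.2, -0.5, -1.5]
opening: 50.4
grip_force: 62.4
```

Call:
send_rows(
  series=[
    [20,[0,0,0],0],
    [20,[0,0,0],0],
    [20,[0,0,0],0],
  ],
)

```text
clock: 4.9
position: [391.3, -239.3, 137.0]
eef_rot: [3.046, 0.766, 0.001]
force: [0.5, -0.5, -0.8]
opening: 49.9
grip_force: 62.6
```

```bash
python3 - <<'E'
from h import *
s=observe();print(s["position"],s["force"],goal([390,-240,71]))
im=read_camera("scene");cv2.imwrite("pics/s1.png",im[:,:,::-1])
E
```

```text
[ 391.2750514  -239.27937222  137.00811722] [ 0.48815687 -0.47229338 -0.80933714] [array([-0.0038,  0.    ,  0.165 ])]
```

View pics/s1.png

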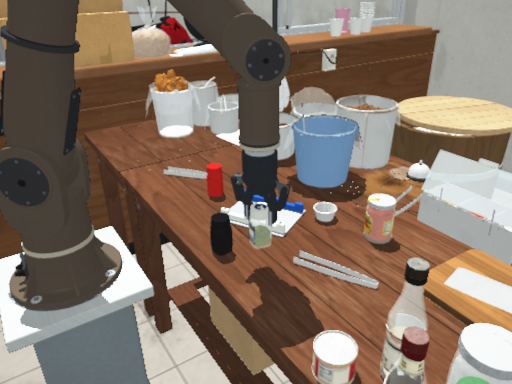

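The jar hangs upright in the gripper at (260,227), clear of the rest and the tongs. Next I'll lower it.

Call:
send_rows(
  series=[
    [20,[0,0,0.06],0],
    [20,[0,0,0.11],0],
    [20,[0,0,0.135],0],
    [20,[0,0,0.15],0],
    [20,[0,0,0.158],0],
    [20,[0,0,0.163],0],
    [20,[0,0,0.165],0],
    [20,[0,0,0.165],0],
  ],
)

```text
clock: 5.75
position: [390.7, -240.0, 70.8]
eef_rot: [3.047, 0.764, 0.001]
force: [-0.4, 0.3, -0.5]
opening: 50.1
grip_force: 62.6
```

Call:
send_rows(
  series=[
    [20,[0,0,0.001],0],
    [20,[0,0,0.002],0],
    [20,[0,0,0.002],0],
  ],
)

```text
clock: 6.05
position: [390.9, -239.8, 70.4]
eef_rot: [3.046, 0.764, 0.001]
force: [-1.6, 2.0, 7.3]
opening: 50.1
grip_force: 63.6
```

Call:
send_rows(
  series=[
    [65,[0,0,0],0],
    [75,[0,0,0],0],
    [85,[0,0,0],0],
    [100,[0,0,0],0],
    [100,[0,0,0],0],
    [100,[0,0,-0.03],0],
    [100,[0,0,-0.1],0],
    [100,[0,0,-0.2],0],
  ],
)

```text
clock: 6.85
position: [389.2, -239.2, 149.2]
eef_rot: [-3.044, -0.764, 0.004]
force: [0.9, -1.2, 0.2]
opening: 85.2
grip_force: 0.0
```

Call:
send_rows(
  series=[
    [100,[0,0,-0.1],0],
    [100,[0,0,-0.2],0],
    [100,[0,0,-0.2],0],
    [100,[0,0,-0.2],0],
  ],
)

```text
clock: 7.25
position: [390.8, -240.1, 230.5]
eef_rot: [3.046, 0.764, 0.002]
force: [-0.9, 0.0, 0.1]
opening: 85.4
grip_force: 0.0
```

```bash
python3 - <<'E'
from h import *
s=observe();print(s["position"])
print(goal([500,-368,200],np.radians(114.5+90)))
E
```

```text
[ 390.7735675  -240.07838623  230.46483411]
[array([0.0898, 0.4107, 0.077 ]), np.float64(-0.2399)]
```

Call:
send_rows(
  series=[
    [100,[0.03,0.08,0.02],-0.023],
    [100,[0.06,0.16,0.04],-0.046],
    [100,[0.09,0.24,0.06],-0.069],
    [100,[0.12,0.32,0.077],-0.092],
    [100,[0.146,0.41,0.077],-0.115],
    [100,[0.146,0.412,0.077],-0.138],
    [100,[0.146,0.412,0.077],-0.161],
    [100,[0.146,0.412,0.077],-0.18],
  ],
)

```text
clock: 8.05
position: [519.0, -357.1, 196.4]
eef_rot: [-2.154, -2.282, 0.0]
force: [0.4, 0.2, 0.1]
opening: 85.6
grip_force: 0.0
```

Call:
send_rows(
  series=[
    [100,[0,0,0],-0.02],
    [100,[0,0,0],-0.04],
    [100,[0,0,0],-0.06],
    [100,[0,0,0],-0.06],
    [100,[0,0,0],-0.06],
  ],
)

```text
clock: 8.55
position: [519.2, -357.2, 197.5]
eef_rot: [-1.702, -2.638, -0.001]
force: [0.1, 0.2, -0.1]
opening: 85.8
grip_force: 0.0
```

```bash
python3 - <<'E'
from h import *
s=observe();print(s["position"],goal([520,-358,200],np.radians(204.5)))
ci=camera_info("wrist");im=read_camera("wrist")
cv2.imwrite("pics/w2.png",im[:,:,::-1]);np.savez("w2.npz",K=ci["K"],T=ci["T"])
E
```

```text
[ 519.15255927 -357.23793076  197.5369041 ] [array([-0.0026,  0.0011, -0.0062]), np.float64(-0.0004)]
```

View pics/w2.png

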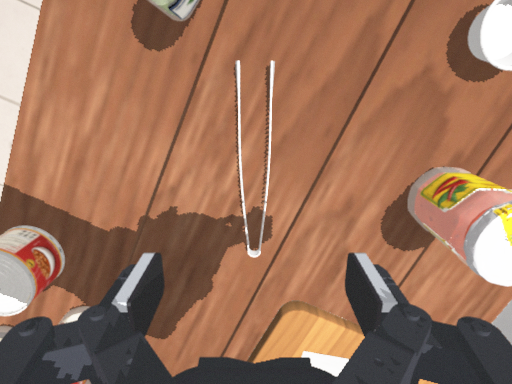

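The tongs are right between the fingers: jaw tips at (238,62) and (271,62), joined end at (254,255). The chilli jar is off to the right and the white spice jar stands at the upper left.

```bash
python3 - <<'E'
from h import *
f=np.load("w2.npz");ci=dict(K=f["K"],T=f["T"])
q=ray("w",[(238,62),(271,62),(254,256)],18,ci);j=q[:2].mean(0);d=j-q[2]
print(q.round(),((j+q[2])/2).round(1),np.linalg.norm(d),np.degrees(np.arctan2(d[1],d[0])))
c=(j+q[2])/2;a=np.arctan2(d[1],d[0])
print(goal([c[0],c[1],16],a+np.pi/2))
E
```

```text
[[ 464. -273.   18.]
 [ 491. -261.   18.]
 [ 558. -446.   18.]] [ 517.4 -356.4   18. ] 196.66041984844225 114.18233677926767
[array([ 0.0034, -0.0029,  0.4547]), np.float64(0.0005)]
```

Call:
send_rows(
  series=[
    [80,[0.003,-0.003,0.1],0],
    [70,[0.003,-0.003,0.2],0],
    [70,[0.003,-0.003,0.3],0],
    [70,[0.003,-0.003,0.37],0],
    [70,[0.003,-0.003,0.42],0],
    [70,[0.003,-0.003,0.44],0],
    [70,[0.003,-0.003,0.451],0],
    [70,[0.003,-0.003,0.451],0],
  ],
)

```text
clock: 9.4
position: [518.4, -357.0, 18.8]
eef_rot: [1.699, 2.642, -0.0]
force: [0.1, 0.4, -0.6]
opening: 59.6
grip_force: 0.0
```

Call:
send_rows(
  series=[
    [50,[0,0,0],0],
    [40,[0,0,0],0],
    [10,[0,0,0],0],
    [10,[0,0,0],0],
    [10,[0,0,0],0],
    [10,[0,0,0],0],
  ],
)

```text
clock: 10.0
position: [518.7, -357.4, 19.9]
eef_rot: [1.698, 2.641, -0.0]
force: [-1.2, 0.3, 6.3]
opening: 27.4
grip_force: 58.8
```

Call:
send_rows(
  series=[
    [10,[0,0,-0.03],0],
    [10,[0,0,-0.08],0],
    [10,[0,0,-0.15],0],
    [10,[0,0,-0.23],0],
    [10,[0,0,-0.31],0],
    [10,[0,0,-0.37],0],
    [10,[0,0,-0.37],0],
    [10,[0,0,-0.37],0],
  ],
)

```text
clock: 10.8
position: [518.2, -357.1, 167.5]
eef_rot: [1.697, 2.642, -0.0]
force: [-0.8, 0.2, -1.4]
opening: 27.8
grip_force: 59.4
```

```bash
python3 - <<'E'
from h import *
s=observe();print(s["position"],s["opening"])
ci=camera_info("wrist");im=read_camera("wrist")
cv2.imwrite("pics/w3.png",im[:,:,::-1]);np.savez("w3.npz",K=ci["K"],T=ci["T"])
E
```

```text
[ 518.2258649  -357.08788163  167.51295416] 27.813556586312686
```

View pics/w3.png

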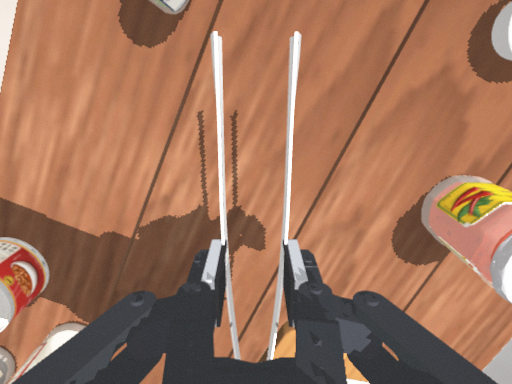

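The tongs are held level, with jaw tips at (216,33) and (297,33).

```bash
python3 - <<'E'
from h import *
f=np.load("w3.npz");ci=dict(K=f["K"],T=f["T"]);s=observe()
M=R.from_rotvec(s["eef_rot"]).as_matrix()
for z in (-2,-8): print((M.T@(ray("w",[(216,33),(297,33)],s["position"][2]+z,ci)-s["position"]).T).T.round(1))
C=np.array([528.7,-39.8]);y=np.radians(28.4);Y=np.array([-np.sin(y),np.cos(y)])
for k in(50,-50):print(C+k*Y)
b=C-50*Y;print(goal([b[0],b[1],167],y+np.pi/2))
E
```

```text
[[100.1 -14.9   2. ]
 [100.1  15.    2. ]]
[[100.9 -15.6   8. ]
 [100.8  15.7   8. ]]
[504.91878955   4.18242864]
[552.48121045 -83.78242864]
[array([ 0.5848,  0.3629, -0.0015]), np.float64(0.2393)]
```

Call:
send_rows(
  series=[
    [10,[0.07,0.045,0],0.022],
    [10,[0.14,0.09,0],0.044],
    [10,[0.22,0.14,0],0.066],
    [10,[0.3,0.19,0],0.088],
    [10,[0.38,0.24,0],0.11],
    [10,[0.46,0.29,0],0.132],
    [10,[0.53,0.33,0],0.154],
    [10,[0.585,0.363,0],0.176],
  ],
)

```text
clock: 11.65
position: [552.1, -81.2, 165.3]
eef_rot: [-2.834, -1.351, 0.003]
force: [-0.1, 0.7, 0.0]
opening: 28.2
grip_force: 59.4
```

Call:
send_rows(
  series=[
    [10,[0,0,0],0.022],
    [10,[0,0,0],0.044],
    [10,[0,0,0],0.063],
    [10,[0,0,0],0.063],
    [10,[0,0,0],0.063],
  ],
)

```text
clock: 12.15
position: [552.4, -83.7, 165.7]
eef_rot: [-3.043, -0.78, 0.002]
force: [0.0, 0.9, -1.2]
opening: 27.8
grip_force: 59.4
```

```bash
python3 - <<'E'
from h import *
s=observe();print(s["position"],s["opening"],goal([552.5,-83.8,70],np.radians(118.4)),goal([552.5,-83.8,42]))
E
```

```text
[552.3925988  -83.67080773 165.71765716] 27.76127473439942 [array([0.0004, 0.0006, 0.2393]), np.float64(0.0009)] [array([0.0005, 0.0006, 0.3093])]
```

Call:
send_rows(
  series=[
    [10,[0,0,0.08],0.001],
    [10,[0,0,0.16],0.001],
    [10,[0,0,0.22],0.001],
    [10,[0,0,0.26],0.001],
    [10,[0,0,0.28],0.001],
    [10,[0,0,0.295],0.001],
    [10,[0,0,0.301],0.001],
    [10,[0,0,0.301],0.001],
  ],
)

```text
clock: 12.95
position: [553.2, -83.9, 46.4]
eef_rot: [3.047, 0.765, 0.001]
force: [-0.1, 0.2, -0.5]
opening: 27.7
grip_force: 59.4
```

Call:
send_rows(
  series=[
    [10,[0,0,0.003],0],
    [10,[0,0,0.006],0],
    [10,[0,0,0.009],0],
    [10,[0,0,0.009],0],
    [10,[0,0,0.009],0],
  ],
)

```text
clock: 13.45
position: [552.9, -83.8, 42.6]
eef_rot: [3.047, 0.764, 0.0]
force: [-0.1, 0.2, -0.1]
opening: 27.8
grip_force: 59.4
```

Call:
send_rows(
  series=[
    [10,[0,0,0.002],0],
    [10,[0,0,0.004],0],
    [10,[0,0,0.004],0],
    [10,[0,0,0.004],0],
  ],
)

```text
clock: 13.85
position: [553.1, -83.8, 41.6]
eef_rot: [3.047, 0.764, 0.001]
force: [-2.3, 0.2, 8.4]
opening: 27.6
grip_force: 60.5
```

Contact is made at the expected height, so I'll release gently and rise.

Call:
send_rows(
  series=[
    [36,[0,0,0],0],
    [42,[0,0,0],0],
    [50,[0,0,0],0],
    [60,[0,0,0],0],
    [60,[0,0,0],0],
    [60,[0,0,-0.04],0],
    [60,[0,0,-0.12],0],
    [60,[0,0,-0.22],0],
  ],
)

```text
clock: 14.65
position: [551.7, -83.7, 128.6]
eef_rot: [-3.046, -0.764, 0.005]
force: [0.9, -0.5, -0.8]
opening: 51.3
grip_force: 0.0
```

Call:
send_rows(
  series=[
    [80,[0,0,-0.1],0],
    [100,[0,0,-0.18],0],
    [100,[0,0,-0.18],0],
    [100,[0,0,-0.18],0],
  ],
)

```text
clock: 15.05
position: [553.2, -83.8, 201.4]
eef_rot: [3.047, 0.764, 0.002]
force: [-1.5, 0.2, -0.5]
opening: 85.6
grip_force: 0.0
```

```bash
python3 - <<'E'
from h import *
s=observe();print(s["position"])
ci=camera_info("wrist");im=read_camera("wrist")
cv2.imwrite("pics/w4.png",im[:,:,::-1]);np.savez("w4.npz",K=ci["K"],T=ci["T"])
print(goal([482.5,329.3,200],np.radians(128.7+90)))
E
```

```text
[553.15940512 -83.8421893  201.39770392]
[array([ 3.332e-01, -9.931e-01,  8.000e-04]), np.float64(0.2207)]
```

View pics/w4.png

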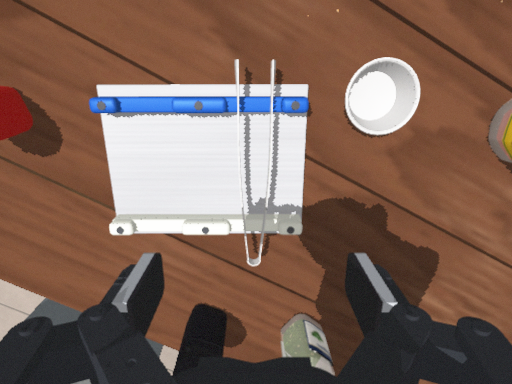

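The second tongs lie in both notches, jaws over the blue rail at (238–273,62–105) and joined end over the white rail at (254,262), about centred. Next are the left tongs, for which I'll spin -0.279.

Call:
send_rows(
  series=[
    [100,[0.04,-0.11,0],-0.02],
    [100,[0.08,-0.22,0],-0.043],
    [100,[0.12,-0.33,0],-0.066],
    [100,[0.15,-0.44,0],-0.089],
    [100,[0.19,-0.55,0],-0.112],
    [100,[0.22,-0.66,0],-0.135],
    [100,[0.26,-0.77,0],-0.158],
    [100,[0.29,-0.88,0],-0.18],
  ],
)

```text
clock: 15.9
position: [488.0, 282.6, 199.2]
eef_rot: [-2.156, -2.284, 0.004]
force: [0.9, 0.0, -0.8]
opening: 85.7
grip_force: 0.0
```

```bash
python3 - <<'E'
from h import *
print(goal([482.5,329.3,200],np.radians(128.7+90)),observe()["position"])
E
```

```text
[array([ 0.1174, -0.0071, -0.0021]), np.float64(-0.0984)] [488.04115132 282.59119165 199.20251098]
```

Call:
send_rows(
  series=[
    [100,[0.09,-0.007,0],-0.022],
    [100,[0.117,-0.007,0],-0.044],
    [100,[0.117,-0.007,0],-0.066],
    [100,[0.117,-0.007,0],-0.088],
    [100,[0.117,-0.007,0],-0.098],
    [100,[0.117,-0.007,0],-0.098],
    [100,[0.117,-0.007,0],-0.098],
  ],
)

```text
clock: 16.6
position: [483.4, 327.5, 199.7]
eef_rot: [-1.374, -2.824, 0.002]
force: [-0.1, -0.1, 0.3]
opening: 85.6
grip_force: 0.0
```

```bash
python3 - <<'E'
from h import *
s=observe();print(s["position"],s["eef_rot"])
ci=camera_info("wrist");im=read_camera("wrist")
cv2.imwrite("pics/w5.png",im[:,:,::-1]);np.savez("w5.npz",K=ci["K"],T=ci["T"])
E
```

```text
[483.41808128 327.51420834 199.68083591] [-1.37355286e+00 -2.82387438e+00  2.47092534e-03]
```

View pics/w5.png

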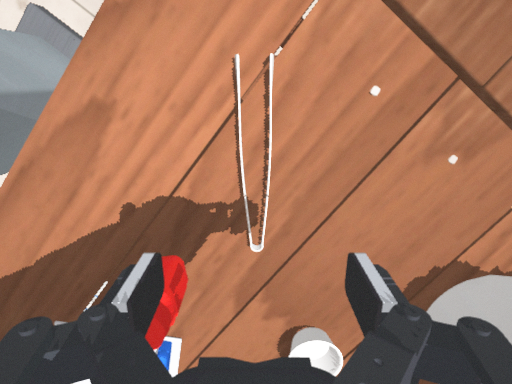

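Left tongs: jaw tips at (237,56) and (272,56), joined end at (257,250). The red jar is at the lower left, about 175 mm from the TCP.

```bash
python3 - <<'E'
from h import *
f=np.load("w5.npz");ci=dict(K=f["K"],T=f["T"])
q=ray("w",[(237,56),(272,56),(257,250)],18,ci);j=q[:2].mean(0);d=j-q[2]
a=np.arctan2(d[1],d[0]);c=j-101.5*d/np.linalg.norm(d)
print(q.round(),c,np.linalg.norm(d),np.degrees(a));print(goal([c[0],c[1],17.5],a+np.pi/2))
E
```

```text
[[406. 400.  18.]
 [430. 419.  18.]
 [541. 257.  18.]] [481.69267009 330.46558115  18.        ] 195.71205898876195 128.90673913766744
[array([0.0084, 0.0015, 0.4562]), np.float64(-0.0022)]
```

Call:
send_rows(
  series=[
    [80,[0.008,0.001,0.1],-0.002],
    [70,[0.008,0.001,0.2],-0.002],
    [70,[0.008,0.001,0.3],-0.002],
    [70,[0.008,0.001,0.37],-0.002],
    [70,[0.008,0.001,0.42],-0.002],
    [70,[0.008,0.001,0.44],-0.002],
    [70,[0.008,0.001,0.453],-0.002],
    [70,[0.008,0.001,0.453],-0.002],
  ],
)

```text
clock: 17.45
position: [482.3, 330.8, 19.8]
eef_rot: [1.354, 2.835, 0.0]
force: [0.1, -0.3, -0.2]
opening: 60.2
grip_force: 0.0
```

Call:
send_rows(
  series=[
    [50,[0,0,0],0],
    [40,[0,0,0],0],
    [10,[0,0,0],0],
    [10,[0,0,0],0],
    [10,[0,0,0],0],
    [10,[0,0,0],0],
  ],
)

```text
clock: 18.05
position: [482.8, 331.1, 20.9]
eef_rot: [1.353, 2.834, 0.002]
force: [-1.9, -1.8, 7.0]
opening: 27.6
grip_force: 58.7
```

Gripped as before, so the placing height is a TCP of about 42.5. Now I'll lift well clear of the red jar.

Call:
send_rows(
  series=[
    [10,[0,0,-0.03],0],
    [10,[0,0,-0.08],0],
    [10,[0,0,-0.15],0],
    [10,[0,0,-0.23],0],
    [10,[0,0,-0.31],0],
    [10,[0,0,-0.37],0],
    [10,[0,0,-0.37],0],
    [10,[0,0,-0.37],0],
  ],
)

```text
clock: 18.85
position: [482.3, 330.6, 168.6]
eef_rot: [1.353, 2.834, 0.001]
force: [-0.1, -0.5, -1.2]
opening: 27.3
grip_force: 59.4
```

```bash
python3 - <<'E'
from h import *
s=observe();print(s["position"],s["opening"],goal([504.9,4.2,168],np.radians(118.4)))
im=read_camera("wrist").astype(int);ci=camera_info("wrist")
g=im.min(2);M=R.from_rotvec(s["eef_rot"]).as_matrix()
m=((g>150)&(im.max(2)-g<40))[:150,180:330]   # steel tips
for h in (m[:,:75],m[:,75:]):
    v,u=np.nonzero(h);print(v.min() if len(v) else None,u[v==v.min()]+180 if len(v) else None)
for px in [(216,33),(297,33)]: print((M.T@(ray("w",px,s["position"][2]-3,ci)[0]-s["position"])).round(1))
E
```

```text
[482.32324412 330.58659554 168.56134838] 27.255856177703706 [array([-0.67  , -0.4691,  0.0011]), np.float64(-0.2207)]
24 [213 214]
0 [243 244 245 246 247]
[100.6 -15.6   2.9]
[100.6  14.1   3. ]
```

Call:
send_rows(
  series=[
    [10,[-0.07,-0.05,0],0.022],
    [10,[-0.14,-0.1,0],0.044],
    [10,[-0.22,-0.155,0],0.066],
    [10,[-0.3,-0.21,0],0.088],
    [10,[-0.38,-0.27,0],0.11],
    [10,[-0.46,-0.325,0],0.132],
    [10,[-0.54,-0.38,0],0.154],
    [10,[-0.61,-0.43,0],0.176],
  ],
)

```text
clock: 19.7
position: [501.0, 30.4, 166.6]
eef_rot: [-2.646, -1.693, 0.003]
force: [-0.0, -0.1, -0.9]
opening: 27.4
grip_force: 59.5
```

Call:
send_rows(
  series=[
    [10,[0,0,0],0.022],
    [10,[0,0,0],0.044],
    [10,[0,0,0],0.066],
    [10,[0,0,0],0.088],
    [10,[0,0,0],0.103],
    [10,[0,0,0],0.103],
    [10,[0,0,0],0.103],
  ],
)

```text
clock: 20.4
position: [501.3, 32.8, 167.0]
eef_rot: [-3.043, -0.779, 0.002]
force: [0.9, -0.5, -0.9]
opening: 27.3
grip_force: 59.5
```

```bash
python3 - <<'E'
from h import *
s=observe();print(s["position"],goal([503,3.2,168],np.radians(118.4)))
E
```

```text
[501.30924329  32.75507539 166.99906104] [array([-0.0318,  0.0668, -0.0025]), np.float64(0.0008)]
```

Call:
send_rows(
  series=[
    [10,[-0.015,0.035,0],0.001],
    [10,[-0.032,0.067,0],0.001],
    [10,[-0.032,0.067,0],0.001],
    [10,[-0.032,0.067,0],0.001],
  ],
)

```text
clock: 20.8
position: [503.4, 2.4, 167.6]
eef_rot: [-3.047, -0.763, 0.0]
force: [0.1, 0.1, 0.6]
opening: 27.4
grip_force: 59.5
```

```bash
python3 - <<'E'
from h import *
s=observe();print(s["position"],goal([503,3.2,47],np.radians(118.4)))
E
```

```text
[503.36426306   2.40294279 167.59113534] [array([ 2.000e-04, -2.200e-03,  3.015e-01]), np.float64(-0.0008)]
```

Call:
send_rows(
  series=[
    [10,[0,-0.002,0.08],-0.001],
    [10,[0,-0.002,0.16],-0.001],
    [10,[0,-0.002,0.22],-0.001],
    [10,[0,-0.002,0.26],-0.001],
    [10,[0,-0.002,0.28],-0.001],
    [10,[0,-0.002,0.295],-0.001],
    [10,[0,-0.002,0.302],-0.001],
    [10,[0,-0.002,0.302],-0.001],
  ],
)

```text
clock: 21.6
position: [503.3, 4.0, 47.2]
eef_rot: [3.045, 0.774, 0.001]
force: [0.8, 0.3, 0.3]
opening: 27.3
grip_force: 59.5
```

Call:
send_rows(
  series=[
    [10,[0,0,0.003],0],
    [10,[0,0,0.006],0],
    [10,[0,0,0.009],0],
    [10,[0,0,0.009],0],
    [10,[0,0,0.009],0],
  ],
)

```text
clock: 22.1
position: [503.1, 3.8, 43.4]
eef_rot: [3.045, 0.774, 0.0]
force: [-0.1, -0.1, -0.9]
opening: 27.4
grip_force: 59.5
```

Call:
send_rows(
  series=[
    [10,[0,0,0.002],0],
    [10,[0,0,0.004],0],
    [10,[0,0,0.004],0],
    [10,[0,0,0.004],0],
  ],
)

```text
clock: 22.5
position: [503.2, 3.8, 42.5]
eef_rot: [3.044, 0.774, 0.001]
force: [-4.1, -0.2, 12.6]
opening: 27.5
grip_force: 61.2
```

Call:
send_rows(
  series=[
    [36,[0,0,0],0],
    [42,[0,0,0],0],
    [50,[0,0,0],0],
    [60,[0,0,0],0],
    [60,[0,0,0],0],
    [60,[0,0,-0.04],0],
    [60,[0,0,-0.12],0],
    [60,[0,0,-0.22],0],
  ],
)

```text
clock: 23.3
position: [501.8, 3.8, 129.5]
eef_rot: [-3.044, -0.774, 0.005]
force: [0.1, -0.1, 0.7]
opening: 50.8
grip_force: 0.0
```

Call:
send_rows(
  series=[
    [80,[-0.05,0.05,-0.1],0],
    [100,[-0.1,0.05,-0.2],0],
    [100,[-0.12,0.1,-0.25],0],
    [100,[-0.12,0.1,-0.25],0],
    [100,[-0.12,0.1,-0.25],0],
  ],
)

```text
clock: 23.8
position: [480.0, -54.4, 229.7]
eef_rot: [3.045, 0.772, 0.001]
force: [0.0, 0.1, -0.8]
opening: 84.9
grip_force: 0.0
```

```bash
python3 - <<'E'
from h import *
s=observe();print(s["position"])
im=read_camera("wrist");cv2.imwrite("pics/w6.png",im[:,:,::-1])
E
```

```text
[479.99251233 -54.42686071 229.72275372]
```

View pics/w6.png

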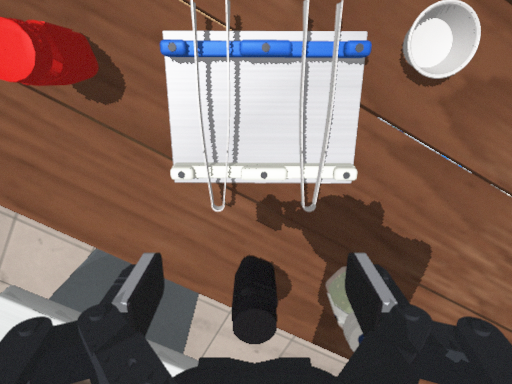

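Both tongs lie in their notches, joined ends at (218,208) and (309,208) beyond the white rail and jaws over the blue rail. The spice jar stands upright on the table at (345,300), and the arm is clear and still. I'm handing in.

```bash
python3 -c "
from bench import *
print(job_done())"
```

```text
the job is handed in; nothing more can be done
None
```

The job is handed in at about 24 s: the spice jar stands upright on the table clear of the rest, and both tongs lie in their notches with jaws over the blue rail and joined ends over the white.

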